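# Clear the dinner scraps and peg the scrap box shut

## Task

Dinner is over: put every crumpled napkin and corn cob left on the table into the blue scrap box, and only then shut its lid fully. Bar the lid by pushing the wooden pin's shaft endwise through all three loops of the hasp, as far as its red handle allows or nearly so, and leave it there. Leave the crockery and the soy bottle standing where they are.

Things in the scene. Friction and masses are not known exactly. Their poses are not given: they have to be found in the camera images.
- caddy: fixed open-topped blue scrap box, 180 (x) x 230 (y) x 130 mm high outside, walls and floor 8 mm, with a hinged wooden lid. Origin: centre of its underside; -x is its front (towards the robot), +x the hinge side, z up. Two hasp brackets on the front, each 36 (x) x 16 mm (y), centred at x = -108, y = -30 and +30 mm, tops at z = 140 mm, carry a brass wire loop each
- lid (a joint): lid hinge (rad): 0 = shut flat, 1.57 = upright; stiff, stays where it is left. Axis along the caddy's y at x = +90, z = 130 mm of its frame. Lid 180 x 230 x 10 mm (top at z = 140 mm when shut); a 30 mm wide tongue juts 38 mm from its front edge and carries the third loop, which comes between the other two when shut
- lid_edge (a point): middle of the lid's free front edge, half way through its thickness, 180 mm from the hinge axis
- hasp (a point): point fixed to the caddy (axes as the caddy's) at x = -108, y = 0, z = 153 mm of its frame: centre of the row of three loops when the lid is shut, at y = -30, 0 and +30 mm from it. Each loop is 5 mm brass wire, standing on a flat top, looked through along y: opening 26 mm wide (x), 26 mm high (z)
- pin: loose wooden closing pin, 185 mm long, lying on the table. Origin on its axis at the neck, where shaft and handle meet; +x to the tip. Shaft: dark, round, diameter 16 mm, 125 mm long, the last 12 mm tapered. Handle: red, 60 mm long (x = -60 to 0), 28 mm wide (y), 16 mm high (z)
- pin_tip (a point): tip of the closing pin's shaft, 125 mm from the neck
- napkin1: crumpled cream paper napkin, a firm lump 64 (x) x 50 (y) x 44 (z) mm, origin at its middle; scrap; may be absent
- napkin2: crumpled cream paper napkin, a firm lump 64 (x) x 50 (y) x 44 (z) mm, origin at its middle; scrap; may be absent
- napkin3: crumpled cream paper napkin, a firm lump 64 (x) x 50 (y) x 44 (z) mm, origin at its middle; scrap; may be absent
- cob1: gnawed corn cob piece, yellow and tan, 88 mm long (x), 34 mm thick, origin at its middle; scrap; may be absent
- cob2: gnawed corn cob piece, yellow and tan, 88 mm long (x), 34 mm thick, origin at its middle; scrap; may be absent
- cob3: gnawed corn cob piece, yellow and tan, 88 mm long (x), 34 mm thick, origin at its middle; scrap; may be absent
- teacup: blue tea cup, 72 mm across, 70 mm high; stands among the scraps; leave alone. Origin: centre of its underside
- soup_bowl: dark blue soup bowl, 116 mm across, 65 mm high; leave alone. Origin: centre of its underside
- rice_bowl: pale stoneware rice bowl, 116 mm across, 65 mm high; leave alone. Origin: centre of its underside
- plate: white plate, 170 mm across, 22 mm high; leave alone. Origin: centre of its underside
- side_dish: sage green dish, 140 mm across, 50 mm high; leave alone. Origin: centre of its underside
- soy_bottle: amber soy sauce bottle, 54 mm across, 130 mm high; leave alone. Origin: centre of its underside
Mind the look-alikes: they are no part of the job. What is meant by the pin is not purple, and is the larger of those in its own colour.

How it is judged (in metres and radians):
On the way, in this order (a step that is already met when the one before it is completed fails the run):
1. every scrap that is present lies inside the scrap box (x of napkin1 in the frame of caddy between -0.082 and 0.082 m and y of napkin1 in the frame of caddy between -0.107 and 0.107 m and z of napkin1 in the frame of caddy between 0 and 0.122 m and x of napkin2 in the frame of caddy between -0.082 and 0.082 m and y of napkin2 in the frame of caddy between -0.107 and 0.107 m and z of napkin2 in the frame of caddy between 0 and 0.122 m and x of napkin3 in the frame of caddy between -0.082 and 0.082 m and y of napkin3 in the frame of caddy between -0.107 and 0.107 m and z of napkin3 in the frame of caddy between 0 and 0.122 m and x of cob1 in the frame of caddy between -0.082 and 0.082 m and y of cob1 in the frame of caddy between -0.107 and 0.107 m and z of cob1 in the frame of caddy between 0 and 0.122 m and x of cob2 in the frame of caddy between -0.082 and 0.082 m and y of cob2 in the frame of caddy between -0.107 and 0.107 m and z of cob2 in the frame of caddy between 0 and 0.122 m and x of cob3 in the frame of caddy between -0.082 and 0.082 m and y of cob3 in the frame of caddy between -0.107 and 0.107 m and z of cob3 in the frame of caddy between 0 and 0.122 m), for 0.3 s.
2. then the lid is shut (below 0.05 rad) (value of joint lid below 0.05 rad), for 0.3 s.
3. then the pin's shaft passes through all three loops (x of pin_tip in the frame of hasp between -0.02 and 0.02 m and z of pin_tip in the frame of hasp between -0.03 and 0.025 m and x of pin in the frame of hasp between -0.02 and 0.02 m and z of pin in the frame of hasp between -0.03 and 0.025 m and ((y of pin_tip in the frame of hasp above 0.055 m and y of pin in the frame of hasp below -0.025 m) or (y of pin_tip in the frame of hasp below -0.055 m and y of pin in the frame of hasp above 0.025 m))), for 0.2 s.
At the end, for the whole second after the job is handed in: all scraps present are inside the box below its rim, the lid is shut (below 0.05 rad), and the pin lies still, its axis within the three loops (neck and tip within 20 mm sideways of the loops' line), its tip at least 25 mm past the last loop, its neck outside the first (all of step 1 and all of step 3 and value of joint lid below 0.05 rad and linear speed of pin below 0.02 m/s); the robot touches nothing.
It fails at once if a piece of crockery or the soy bottle is shifted more than 60 mm or tipped over (distance of any of teacup, soup_bowl, rice_bowl, plate, side_dish, soy_bottle from where it was at the start of the episode above 0.06 m or angle between any of teacup, soup_bowl, rice_bowl, plate, side_dish, soy_bottle's own z axis and vertical above 0.6 rad).
Of napkin1, napkin2, napkin3, cob1, cob2, cob3 only 4 to 6 are there at a start; the rules pass over those that are not, and their reading is None.
At some moment in a run one of napkin1, napkin2, napkin3, cob1, cob2, cob3 may be knocked a few centimetres aside while the robot is not near it.
Once in a run the grip may slacken for a moment while it holds something.
It also fails if it takes over 210 s, if anything falls off the work surface, if the arm or the gripper's body presses on something with over 40 N, if the wrist force passes 120 N, or if a joint passes its speed limit or range.

## Robot

A 6-joint arm with a two-finger parallel gripper is mounted at the origin on the work surface. World frame = base frame: x ahead of the robot, y to its left, z up, the work surface at z = 0. Lengths are in mm, angles in rad, forces in N, time in s.
With the tool pointing down it reaches from about 300 to 775 mm from the base axis. Payload 14.6 kg.
Tool frame: the origin (TCP) lies on the centre line of the jaws, within the pads' length; the fingertips stand 14 mm ahead of it and the grasp point (between the pads) lies 5 mm behind it; z points along the fingers, y is the line along which they close (so a half turn about z gives the same grasp; the last joint's range is limited). The gripper opens to 94 mm and grips with 3 to 60 N. Pads are 16 mm wide; open, the fingers measure 119 mm over their backs; the gripper's body (75 mm by 177 mm) begins 78 mm behind the grasp point.
Start: joints at [1.09, 0.3, 1.521, -0, 1.321, -0.067], TCP at [221.147, 503.571, 219.446] pointing down, gripper open.
Joint ranges: [-3.03, 3.03], [-0.79, 2.21], [0.23, 2.52], [-1.04, 4.18], [0, 3.07], [-2.55, 2.55]. Speed limits (rad/s): [2.22, 2.22, 2.57, 3.14, 3.14, 3.14].

## Interface

Orientations are given as [roll, pitch, yaw] about the fixed x, y, z axes, in that order (R = Rz(yaw) Ry(pitch) Rx(roll)).
In Python, from rig import r gives the robot as it stands. Calls block until the motion is done:
- r.goto(position, orientation): joint-space move of the TCP to a pose.
- r.move_linear(position, frame=None, max_speed=150, threshold=None): straight line of the TCP; frame=None keeps the orientation; max_speed is the mean speed in mm/s. With threshold (N) it stops when the force on the tool has changed by that much, and returns True; else False.
- r.goto_joints(angles): joint-space move.
- r.open() and r.close(f_grip=None): open the fingers fully, or close them until they stop; f_grip is the grip in N (None keeps the last).
- r.dwell(seconds).
- r.ik(position, orientation): joint angles nearest the present ones, or None.
- r.get_state(): the state.
- r.get_image(name): name is "scene" or "side" or "wrist"; returns a dict with "image" (400x640x3 uint8, blue, green, red), "z_map" (400x640 float32, mm along the optical axis (not along the pixel's ray), 0 where there is no reading), "fov_y" (degrees; the focal length in pixels is half the picture's height over the tangent of half this angle, whatever the lens; pixels are square), "cx", "cy" (the principal point, pixels), "origin" and "rotation" of the camera in the world. Camera axes: x right, y down, z forward; pixel columns grow to the right and rows downward; lengths in mm; the calibration is good to about 2 mm. A picture is of the moment at which its call begins.
A pose or a line that the arm cannot do raises r.MotionError and nothing moves.
- r.hand_in(): hands the job in; it is judged then, once.
Trained networks look in a picture, given as the dict that the camera call returned (one of the last four; its "shot" number tells which), for a name from the list of things; names that differ only in an ending like _2 or _b are one class to them, and where a whole thing is asked for, a point or a joint stands for the part that bears it (a point fixed in the world has none). Each returns a list of dicts, best first, with "p" (0 to 1); they miss things now and then, are a little off and sometimes report something else, mostly with a low value. They report only what shows in the picture. A call takes as long as a camera call. They do not tell look-alikes from the thing itself.
- r.search_frame(picture, label): "extent" ([left, top, right, bottom] in pixels, round what is visible of it).
- r.silhouettes(picture, label): "mask" (400x640 bool, what is visible of it) and "extent" ([left, top, right, bottom] in pixels, round what is visible of it).
- r.place_of(picture, label): "position" ([row, column] in pixels: a listed point, or the origin of a listed thing).
The state is a dict: "t": time; "q": joint angles; "joint_velocities": joint speeds; "joint_efforts": joint torques, N m; "tool_pos": TCP position; "tool_rot": TCP orientation; "wrist_force": force on the tool from outside, world axes, zero at the start; "moment": the same for the moment, N m; "gripper_width": opening from 0.0 (shut) to 1.0 (fully open); "finger_force": force on a finger pad.
Only numpy, scipy, OpenCV 4.12 (cv2) and the standard library are available. Lean on these libraries where they do the work, as an engineer would, in place of code of your own. Each camera call takes 0.05 s, during which the arm holds its last target. There are 200 camera calls.

## Working session

There is one attempt and no reset: what is moved stays moved. The work goes in short steps, each a Python script; the robot and the scene stay as the last script left them, time stands still between calls to the robot, and variables do not carry over. Pictures are saved under pics/ and viewed, at most 14 in all, crops included, and the job is handed in when it is done.

```bash
ls; mkdir -p pics
python3 - <<'E'
from rig import r
import cv2
for n in ("scene","side"):
    d=r.get_image(n); cv2.imwrite(f"pics/{n}0.png",d["image"]); print(n,d["origin"],d["rotation"],d["fov_y"],d["cx"],d["cy"])
print(r.get_state())
E
```

```text
pics
scene [1122.38973948 -668.248933   1536.71167674] [-2.56605213e+00  8.10326642e-04  7.83795978e-01] 43.66732172755367 321.54825833314084 197.75014243538223
side [ 432.38804321 -950.64434603  787.40379785] [-2.17636579 -0.00727376 -0.05865331] 56.33215321195972 323.844560082159 203.35201808457012
{'t': 0.1, 'q': array([ 1.09039696e+00,  3.00409044e-01,  1.52154878e+00,  1.56705440e-05,
        1.32069647e+00, -6.66044667e-02]), 'joint_velocities': array([ 5.39604839e-06, -8.99170209e-04, -2.77829402e-03,  1.69416630e-03,
       -2.31233509e-05,  8.73228172e-04]), 'joint_efforts': array([ 7.93696054e-04, -5.32650304e+01, -3.53283334e+01,  7.09290057e-02,
        2.34597491e-02, -3.07264281e-05]), 'tool_pos': array([221.0414158 , 503.37357576, 218.93402614]), 'tool_rot': array([-3.14053438e+00, -8.58028816e-05,  2.72779382e+00]), 'wrist_force': array([-0.41083487,  0.38772545,  0.2410504 ]), 'moment': array([-0.02622527, -0.038895  , -0.03251234]), 'finger_force': 0.0, 'gripper_width': 1.0009744842037658}
```

View pics/scene0.png

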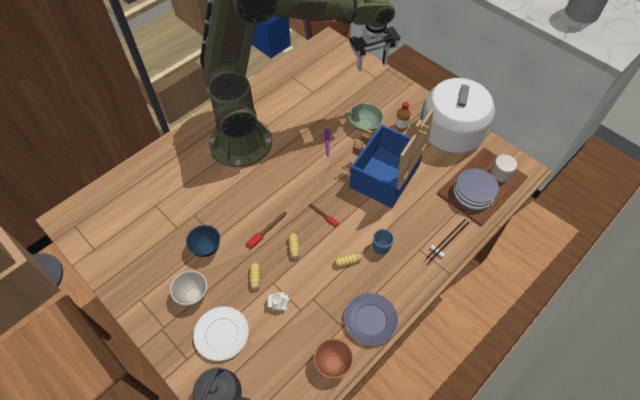

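View pics/side0.png

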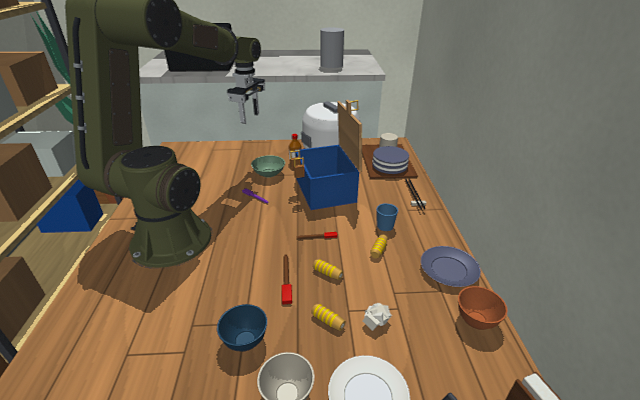

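Scene picture: candidates for the pin are purple (327,140), red-handled large (267,229; handle at 255,239) and red-handled small (325,214). I see cobs at (255,276), (293,246) and (348,260), a napkin at (278,301), and the box at (387,165) with its lid open. I expect the pin at (267,229); next I'll measure.

```bash
cat > h.py <<'E'
from rig import r
import numpy as np, cv2
from scipy.spatial.transform import Rotation as Ro
def K(d):
    return 200/np.tan(np.radians(d["fov_y"]/2))
def cloud(d):
    z=d["z_map"]; f=K(d); v,u=np.mgrid[0:400,0:640]
    P=np.stack([(u-d["cx"])/f*z,(v-d["cy"])/f*z,z],-1)
    W=P@Ro.from_euler("xyz",d["rotation"]).as_matrix().T+d["origin"]
    W[z==0]=np.nan
    return W
def proj(d,p):
    c=(np.asarray(p)-d["origin"])@Ro.from_euler("xyz",d["rotation"]).as_matrix()
    return c[...,:2]/c[...,2:]*K(d)+[d["cx"],d["cy"]]
def fit(P):
    "min-area rectangle of points in xy: centre, long, short, yaw of long axis, zmax"
    P=P[np.isfinite(P).all(1)]
    (c,s,a)=cv2.minAreaRect(P[:,:2].astype(np.float32))
    a=np.radians(a)
    if s[0]<s[1]: a+=np.pi/2; s=s[::-1]
    return np.round(c,1),np.round(s,1),round((a+np.pi/2)%np.pi-np.pi/2,3),round(float(np.percentile(P[:,2],98)),1)
E
python3 - <<'E'
from h import *
for n in ("scene","side"):
    d=r.get_image(n); W=cloud(d)
    print(n,"table z",np.nanmedian(W[225:260,300:330,2]) )
    for l in ("napkin1","cob1","pin","caddy","lid","teacup","soup_bowl","rice_bowl","plate","side_dish","soy_bottle"):
        for o in r.silhouettes(d,l):
            if o["p"]<.15: continue
            m=cv2.erode(o["mask"].astype(np.uint8),np.ones((2,2)))>0
            P=W[m]
            if l not in("caddy","lid"): P=P[P[:,2]>4]
            if len(P)>5: print(l,round(o["p"],2),np.round(o["extent"]),*fit(P))
    for l in ("pin","pin_tip","hasp","lid_edge","caddy"):
        print(l,[(round(o["p"],2),np.round(o["position"])) for o in r.place_of(d,l)])
E
```

```text
scene table z -0.6459813992285035
napkin1 0.74 [267. 291. 290. 314.] [ 608.7 -347.2] [61.8 58.9] 0.686 49.6
cob1 0.83 [335. 251. 360. 267.] [663.1 -86.4] [85.3 30.9] 1.065 37.7
cob1 0.82 [292. 236. 302. 258.] [ 498.9 -176.8] [88.6 30.2] -0.655 37.9
cob1 0.69 [395. 109. 433. 188.] [611.1 296.3] [232.7  37.4] -1.306 344.6
cob1 0.57 [252. 261. 260. 290.] [ 490.  -344.9] [82.1 27.2] -0.722 38.0
pin 0.67 [245. 212. 287. 250.] [ 383.3 -192.9] [182.8  25.8] -1.566 22.6
pin 0.48 [312. 205. 334. 226.] [478.6 -13.4] [117.1  14. ] 0.099 17.2
pin 0.45 [323. 131. 329. 153.] [253.2 232.5] [123.6  15.9] -0.789 17.3
pin 0.25 [348. 107. 434. 206.] [499.  302.9] [342.1 247.6] -1.085 313.8
caddy 0.94 [350. 110. 434. 204.] [487.2 293. ] [323.5 269.8] -1.167 314.4
lid 0.62 [398. 111. 433. 190.] [600.9 336.3] [315.6  37.6] -1.322 344.7
lid 0.3 [172. 270. 209. 307.] [ 386.1 -525.8] [112.3 107.9] 0.039 64.8
teacup 0.82 [374. 229. 393. 256.] [708.4  38.7] [71.3 56.2] -0.897 73.1
soup_bowl 0.59 [189. 226. 220. 257.] [ 284.2 -389.5] [111.6 104.4] -0.278 65.7
soup_bowl 0.56 [349. 109. 435. 206.] [497.6 306.1] [
[... 1861 characters left out ...]
0.8 [257. 353. 311. 398.] [ 386.  -519.5] [109.9  98.8] -0.049 66.5
side_dish 0.59 [254. 155. 287. 178.] [286.1 412.3] [139.1 134. ] 1.022 50.5
soy_bottle 0.67 [377. 204. 396. 230.] [703.9  37. ] [69.7 66.7] 0.952 71.3
soy_bottle 0.56 [288. 135. 303. 157.] [404.6 394.3] [234.3  38.8] -1.503 129.9
soy_bottle 0.3 [361. 303. 392. 330.] [ 605.5 -351.4] [69.9 53.2] 0.675 49.6
pin [(0.67, array([286., 285.])), (0.61, array([233., 326.])), (0.56, array([193., 251.]))]
pin_tip [(0.79, array([253., 287.])), (0.72, array([239., 299.])), (0.52, array([201., 264.]))]
hasp [(0.96, array([156., 296.]))]
lid_edge [(0.57, array([112., 348.])), (0.33, array([318., 325.]))]
caddy [(0.69, array([192., 323.]))]
```

```bash
cat >> h.py <<'E'
def yawfor(p,a):
    "feasible yaw for tool-down with x axis along a (mod pi), keeping joint 6 central"
    best=None
    for k in (-1,0,1,2):
        y=a+k*np.pi
        if abs(y)>np.pi+.01: continue
        q=r.ik(p,[np.pi,0,y])
        if q is not None and (best is None or abs(q[5])<best[0]): best=(abs(q[5]),y)
    return None if best is None else best[1]
def snap(n,name=None):
    d=r.get_image(n)
    if name: cv2.imwrite(f"pics/{name}.png",d["image"])
    return d
E
python3 - <<'E'
from h import *
p=[400,270,480]
y=yawfor(p,0.265)
print(y)
r.goto(p,[np.pi,0,y])
d=snap("wrist","w1"); print(d["origin"],d["rotation"],d["fov_y"])
np.save("w1.npy",d,allow_pickle=True)
W=cloud(d)
P=W[(W[...,2]>124)&(W[...,2]<136)]; print(len(P),fit(P))
for l in ("napkin1","cob1","hasp"):
    print(l,[(round(o["p"],2),np.round(o["extent"])) for o in r.search_frame(d,l)])
E
```

```text
-2.876592653589793
[329.12746554 250.82950044 643.7211411 ] [2.88928424e+00 4.30354604e-04 1.83551407e+00] 59.60184361077897
3531 (array([492.6, 400. ]), array([507.2, 238. ]), np.float64(-1.505), 134.8)
napkin1 []
cob1 [(0.89, array([ 83., 220., 132., 257.])), (0.88, array([ 38., 119.,  90., 164.]))]
hasp [(0.6, array([212., 153., 396., 398.]))]
```

View pics/w1.png

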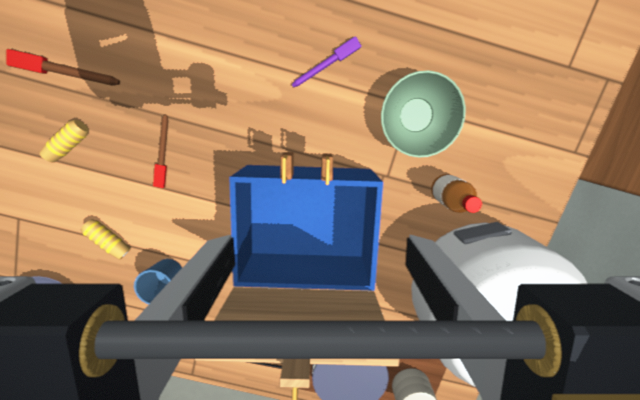

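The wrist view shows an empty box with rim corners (231,180), (382,180), (375,287) and (236,287), and brackets at (287,168) and (327,168). No scraps hide behind it. So there are 3 cobs and 1 napkin. The large red pin is at top left of this view and measures 183 mm, against 117 and 124 mm for the other two.

Run:
```python
from h import *
from scipy.optimize import least_squares
d=np.load("w1.npy",allow_pickle=True).item(); W=cloud(d)
m=np.zeros((400,640),bool); m[150:300,222:392]=1
P=W[m&(W[...,2]>126)&(W[...,2]<134)]; print(len(P),fit(P), np.median(P[:,2]))
# rim ring fit: distance of points to rectangular ring (wall mid-lines half 86 x 111)
def res(v):
    c,s=np.cos(v[2]),np.sin(v[2]); q=(P[:,:2]-v[:2])@np.array([[c,-s],[s,c]])
    dx=np.abs(q[:,0])-86; dy=np.abs(q[:,1])-111
    return np.where(np.maximum(dx,dy)>0,np.hypot(np.maximum(dx,0),np.maximum(dy,0)),np.minimum(-dx,-dy))
from scipy.optimize import OptimizeResult
o=least_squares(res,[495,293,.265],loss="soft_l1",f_scale=3); print(o.x,np.abs(res(o.x)).mean())
v=o.x; c,s=np.cos(v[2]),np.sin(v[2]); R=np.array([[c,-s],[s,c]])
for xy in ((-90,-115),(-90,115),(90,115),(90,-115)):
    w=R@xy+v[:2]; print(xy,np.round(w),np.round(proj(d,[*w,130])))
Q=W[m&(W[...,2]>136)&(W[...,2]<170)]; q=(Q[:,:2]-v[:2])@R
for sg in(-1,1):
    k=(q[:,0]<-80)&(q[:,1]*sg>0)&(abs(q[:,1])<60); print(sg,k.sum(),np.median(q[k],0),q[k].min(0),q[k].max(0),Q[k][:,2].max())
```

```text
2707 (array([495.2, 271.4]), array([230.6, 217.5]), np.float64(-1.34), 132.9) 128.90301598038968
[5.11947440e+02 2.75585272e+02 2.32874888e-01] 2.535424062244544
(-90, -115) [451. 143.] [229. 176.]
(-90, 115) [398. 367.] [383. 181.]
(90, 115) [573. 408.] [374. 291.]
(90, -115) [626. 184.] [232. 286.]
-1 253 [-109.63013322  -28.7133314 ] [-126.11029898  -37.83367129] [-90.16232956 -21.9961885 ] 169.98407534407846
1 259 [-108.58985934   29.19654456] [-125.94524531   21.91745299] [-90.39419417  37.89998193] 169.9884661264739
```

```bash
cat >> h.py <<'E'
C=np.array([512.,275.6]); YAW=.233
RC=np.array([[np.cos(YAW),-np.sin(YAW)],[np.sin(YAW),np.cos(YAW)]])
def cw(x,y,z): return [*(RC@[x,y]+C),z]
def wc(P): return np.c_[(P[...,:2]-C)@RC,P[...,2]]
def scraps():
    "scraps outside the box, merged over scene and side: list of [label,x,y,yaw]"
    S=[]
    for n in ("scene","side"):
        d=r.get_image(n); W=cloud(d)
        for l in ("napkin1","cob1"):
            for o in r.silhouettes(d,l):
                P=W[o["mask"]&(W[...,2]>6)&(W[...,2]<75)]
                if o["p"]<.3 or len(P)<20: continue
                P=P[np.linalg.norm(P-np.median(P,0),axis=1)<60]
                c,s,a,z=fit(P); q=wc(np.array([[*c,0]]))[0]
                if not 45<s[0]<105 or s[1]>75 or not 28<z<56 or abs(q[0])<95 and abs(q[1])<120: continue
                S.append([l[:-1],c,a,o["p"],z])
    out=[]
    for s in S:
        m=[t for t in S if np.hypot(*(t[1]-s[1]))<40]
        b=max(m,key=lambda t:t[3]); c=np.mean([t[1] for t in m],0)
        if not any(np.hypot(*(c-t[1]))<20 for t in out): out.append([b[0],c,b[2],len(m)])
    return out
def go(p,a):
    y=yawfor(p,a); assert y is not None,(p,a)
    r.goto(p,[np.pi,0,y])
def pick(c,a,z,f=35,hover=140):
    r.open(); go([*c,hover],a); r.move_linear([*c,z]); r.close(f)
    w=r.get_state()["gripper_width"]*94
    r.move_linear([*c,hover+80]); s=r.get_state(); print("grasp",round(w),"lifted",round(s["gripper_width"]*94),"F",round(s["finger_force"],1))
    return s["gripper_width"]*94>8
def drop(x,y,z=105):
    go(cw(-40,-230,310),YAW); go(cw(x,y,310),YAW)
    w=r.get_state()["gripper_width"]*94; print("before drop",round(w))
    r.move_linear(cw(x,y,z)); r.open(); r.dwell(.3); r.move_linear(cw(x,y,310))
E
python3 - <<'E'
from h import *
d=snap("scene"); W=cloud(d)
o=r.silhouettes(d,"lid")[0]; P=wc(W[o["mask"]]); P=P[(P[:,2]>150)&(P[:,0]<200)]
P=P[abs(P[:,1])<115]
k=np.polyfit(P[P[:,2]<300][:,2],P[P[:,2]<300][:,0],1); print("lid x=",np.polyval(k,[130,200,310]),"angle",np.arctan2(1,-k[0]),P.max(0))
for p in (cw(125,-60,294),cw(125,-60,380),cw(140,-60,380)): print(yawfor(p,YAW))
S=scraps(); print(S)
l,c,a,_=next(s for s in S if s[0]=="napkin")
if pick(c,a,19): drop(-5,38)
for s in scraps(): print(s)
E
```

```text
lid x= [102.7123209   97.49616626  89.29935181] angle 1.4964172969524545 [119.31471054 114.73758556 354.4997285 ]
-2.908592653589793
-2.908592653589793
-2.908592653589793
[['napkin', array([ 604.15, -348.45]), np.float64(0.752), 2], ['cob', array([660.  , -85.05]), np.float64(1.068), 2], ['cob', array([ 493.5 , -177.75]), np.float64(-0.622), 2], ['cob', array([ 483.65, -343.6 ]), np.float64(-0.76), 2]]
grasp 52 lifted 52 F 33.4
before drop 52
['cob', array([ 514.15, -295.15]), np.float64(-0.703), 2]
['cob', array([662.3, -83.5]), np.float64(1.078), 2]
['cob', array([ 494.55, -177.9 ]), np.float64(-0.625), 2]
```

The napkin is in. One cob has been knocked aside, to (514,-295). I'll continue, detecting again before each pick.

Run:
```python
from h import *
for y in (-40,-2,-25):
    S=[s for s in scraps() if s[0]=="cob"]
    if not S: break
    l,c,a,n=S[0]; print(c,a,n)
    if pick(c,a,15): drop(-5,y)
print(r.get_state()["t"])
for s in scraps(): print(s)
snap("scene","s2")
d=snap("wrist","w2"); W=wc(cloud(d)[90:400]);
```

```text
[661.7  -86.05] 1.074 2
grasp 34 lifted 34 F 35.0
before drop 34
[ 494.8 -178.1] -0.62 2
grasp 34 lifted 34 F 34.9
before drop 34
[ 514.45 -294.95] -0.702 2
grasp 34 lifted 34 F 35.0
before drop 34
61.2333Traceback (most recent call last):
  File "<stdin>", line 10, in <module>
  File "h.py", line 38, in wc
    def wc(P): return np.c_[(P[...,:2]-C)@RC,P[...,2]]
                      ~~~~~^^^^^^^^^^^^^^^^^^^^^^^^^^^
    res = self.concatenate(tuple(objs), axis=axis)
ValueError: all the input arrays must have same number of dimensions, but the array at index 0 has 3 dimension(s) and the array at index 1 has 2 dimension(s)
```

View pics/s2.png

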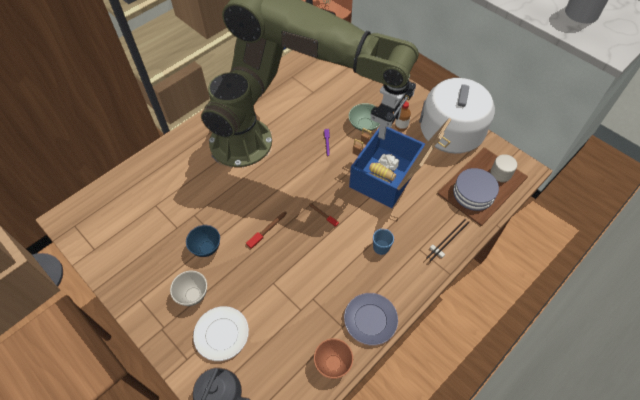

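View pics/w2.png

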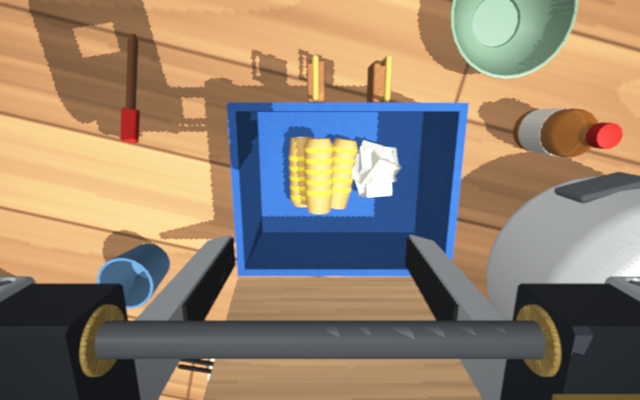

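The table is clear in the scene view, and the wrist view shows three cobs (323,175) and the napkin (377,168) in the box, well below the rim. Next I'll close the lid from behind.

Run:
```python
from h import *
Y=-60
r.close(20)
go(cw(-5,Y,400),YAW)
yw=r.get_state()["tool_rot"][2]
r.move_linear(cw(128,Y,400)); 
def pt(t,rho=150,g=0):
    e=np.array([-np.cos(t),np.sin(t)]); n=np.array([np.sin(t),np.cos(t)])
    c=np.array([90,130])+rho*e+(10+g)*n
    return cw(c[0]+8,Y,c[1]+14)
p=pt(1.5,g=25); r.move_linear(p)
fm=0
for t in np.linspace(1.5,-0.01,16):
    hit=r.move_linear(pt(t),max_speed=70,threshold=70); s=r.get_state(); f=np.linalg.norm(s["wrist_force"]); fm=max(f,fm)
    if hit: print("hit",t,s["wrist_force"]); break
print("t",s["t"],"fmax",fm, s["wrist_force"],wc(np.array([s["tool_pos"]])))
```

```text
t 71.4083 fmax 1.6319021125187945 [0.27732551 0.28537499 0.51501588] [[-52.29699795 -60.01241294 152.06461634]]
```

Run:
```python
from h import *
s=r.get_state()["tool_pos"]
r.move_linear([s[0],s[1],330])
go(cw(-150,-250,330),YAW+np.pi/2)
d=snap("scene","s3"); W=cloud(d)
o=r.silhouettes(d,"lid"); print([(round(x["p"],2),np.round(x["extent"])) for x in o])
cv2.imwrite("pics/s3c.png",cv2.resize(d["image"][90:250,240:460],None,fx=3.5,fy=3.5))
```

```text
[(0.91, array([399., 122., 447., 189.]))]
```

View pics/s3c.png

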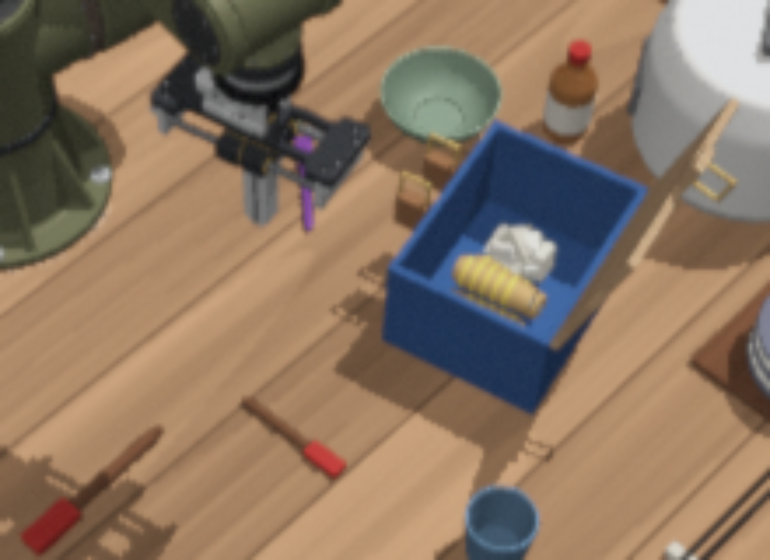

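The lid now leans back past upright, with its loop at crop (713,182), so my push came down in front of it. I'll measure its angle.

Run:
```python
from h import *
for n in("scene","side"):
    d=snap(n); W=cloud(d)
    o=r.silhouettes(d,"lid")[0]; m=cv2.erode(o["mask"].astype(np.uint8),np.ones((3,3)))>0
    P=wc(W[m]); P=P[(P[:,2]>145)&(P[:,0]<300)&(P[:,0]>60)&(abs(P[:,1])<118)]
    Q=P[P[:,2]<260]; print(n,len(P))
    for z in range(150,360,20):
        k=abs(P[:,2]-z)<8
        if k.sum()>3: print(z,np.round(P[k].min(0)),np.round(P[k].max(0)))
for x in range(130,260,15):
    print(x,[(z,yawfor(cw(x,-60,z),YAW) is not None) for z in (240,260,280,300,350)])
```

```text
scene 365
170 [ 103. -115.  162.] [111.  48. 177.]
190 [ 109. -118.  183.] [117.  59. 197.]
210 [ 115. -118.  202.] [123.  59. 217.]
230 [ 122. -117.  222.] [128.  54. 237.]
250 [ 128. -116.  242.] [136.  62. 258.]
270 [ 134. -116.  263.] [141.  72. 278.]
290 [ 140. -117.  282.] [151. 104. 298.]
310 [146. -94. 302.] [162.  91. 318.]
330 [153. -18. 322.] [166.  18. 337.]
side 1324
150 [  95. -114.  145.] [104. 106. 158.]
170 [  99. -114.  162.] [109.  99. 178.]
190 [ 103. -115.  182.] [114. 106. 198.]
210 [ 112. -116.  202.] [122. 103. 218.]
230 [ 117. -115.  222.] [128. 104. 238.]
250 [ 122. -116.  242.] [136. 106. 258.]
270 [ 130. -117.  262.] [140. 108. 278.]
290 [ 136. -117.  282.] [146.  99. 298.]
310 [142. -59. 303.] [153.  16. 316.]
330 [151. -17. 324.] [155.   3. 336.]
130 [(240, True), (260, True), (280, True), (300, True), (350, True)]
145 [(240, True), (260, True), (280, True), (300, True), (350, True)]
160 [(240, True), (260, True), (280, True), (300, True), (350, True)]
175 [(240, True), (260, True), (280, True), (300, True), (350, True)]
190 [(240, True), (260, True), (280, True), (300, True), (350, True)]
205 [(240, True), (260, True), (280, True), (300, True), (350, False)]
220 [(240, True), (260, True), (280, True), (300, True), (350, False)]
235 [(240, True), (260, True), (280, True), (300, False), (350, False)]
250 [(240, True), (260, False), (280, False), (300, False), (350, False)]
```

Run:
```python
from h import *
Y=-60
def pt(t):
    e=np.array([-np.cos(t),np.sin(t)]); n=np.array([np.sin(t),np.cos(t)])
    c=np.array([90,130])+150*e+10*n; ed=np.array([90,130])+180*e+10*n
    return cw((max(c[0],ed[0]) if t>np.pi/2 else c[0])+8,Y,c[1]+14)
go(cw(-60,-200,400),YAW); go(cw(40,Y,400),YAW)
r.move_linear(cw(120,Y,365)); r.move_linear(cw(188,Y,345)); r.move_linear(cw(188,Y,287),max_speed=80)
fm=0
T=np.linspace(1.88,0,19)
for i,t in enumerate(T):
    hit=r.move_linear(pt(t),max_speed=70,threshold=60); s=r.get_state(); f=np.linalg.norm(s["wrist_force"]); fm=max(f,fm)
    if i%4==0: print(round(t,2),np.round(s["wrist_force"],1))
    if hit: print("hit",t,s["wrist_force"],wc(np.array([s["tool_pos"]]))); break
print("t",s["t"],"fmax",fm)
```

```text
1.88 [-0.2  0.4 -0.1]
1.46 [-0.2  0.8 -0.9]
1.04 [ 0.3  0.9 -0.5]
0.63 [ 0.5 -0.7  0.4]
0.21 [ 0.1 -0.4  0.5]
t 87.6917 fmax 7.850711696157907
```

Run:
```python
from h import *
s=r.get_state(); print(s["wrist_force"],wc(np.array([s["tool_pos"]])))
r.move_linear(cw(-52,-60,260))
go(cw(-150,-250,330),YAW+np.pi/2)
d=snap("scene"); 
cv2.imwrite("pics/s4c.png",cv2.resize(d["image"][90:250,240:460],None,fx=3.5,fy=3.5))
```

```text
[-0.80898775 -1.19682275  7.71665914] [[-51.64315151 -59.95641444 154.20901171]]
```

View pics/s4c.png

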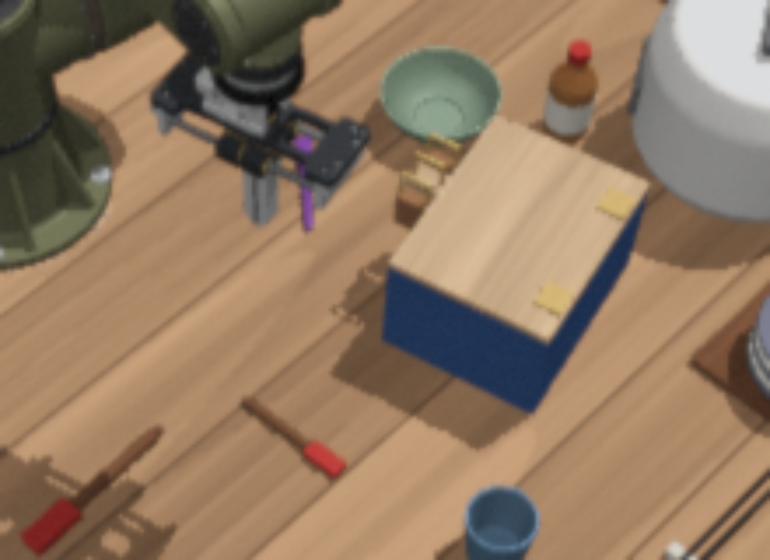

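The lid is shut, with the three loops in a row at crop (430,160). I'll press it gently to make sure, then measure the pin from close up.

Run:
```python
from h import *
go(cw(-60,-60,260),YAW); r.move_linear(cw(-60,-60,170))
h=r.move_linear(cw(-60,-60,146),max_speed=40,threshold=25); s=r.get_state(); print(h,s["tool_pos"][2],s["wrist_force"])
r.move_linear(cw(-60,-60,300)); 
go([380,-190,330],np.pi/2); r.open()
d=snap("wrist","w5"); W=cloud(d)
for o in r.silhouettes(d,"pin"):
    P=W[o["mask"]&(W[...,2]>3)]; 
    if len(P)>20: print(round(o["p"],2),np.round(o["extent"]),fit(P))
for l in("pin","pin_tip"):
    for o in r.place_of(d,l):
        i,j=np.round(o["position"]).astype(int); print(l,round(o["p"],2),(j,i),W[i,j])
np.save("w5.npy",d,allow_pickle=True); print(r.get_state()["t"])
```

```text
True 154.14489958219818 [-2.81171086  0.20804234 11.43964586]
0.62 [306. 100. 328. 232.] (array([ 371.6, -191.1]), array([184.3,  28. ]), np.float64(-1.525), 16.7)
pin 0.95 (np.int64(316), np.int64(190)) [ 373.55631247 -221.37899222   15.92345732]
pin 0.62 (np.int64(407), np.int64(27)) [489.573818   -11.50550855   8.60019873]
pin_tip 0.86 (np.int64(336), np.int64(30)) [400.01460212 -12.4409907   -3.23569227]
pin_tip 0.82 (np.int64(315), np.int64(98)) [372.36629637 -97.30393974  -1.44109603]
96.2083
```

View pics/w5.png

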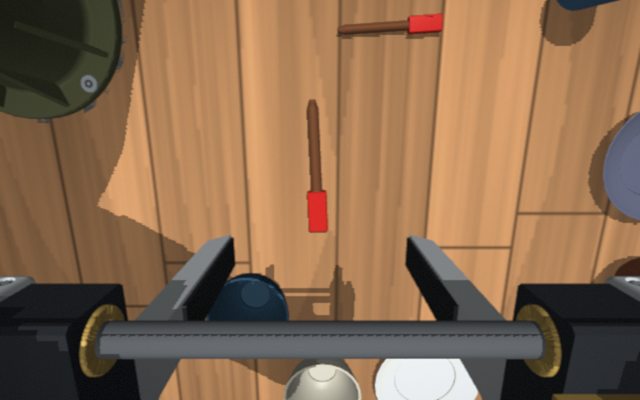

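The wrist view shows the large red-handled pin, with its handle at (317,211), neck (316,190) and tip (313,100). The small look-alike lies at (390,25). I'll grasp the handle.

Run:
```python
from h import *
d=np.load("w5.npy",allow_pickle=True).item(); W=cloud(d)
P=W[95:235,300:335].reshape(-1,3); P=P[P[:,2]>5]
mids=[]
for y in range(-275,-105,10):
    k=abs(P[:,1]-y)<5
    if k.sum()>2: mids.append([y,(P[k,0].min()+P[k,0].max())/2])
m=np.array(mids); k=np.polyfit(m[:,0],m[:,1],1); print(k,np.round(m[:,1],1))
a=np.arctan2(1,k[0])
yend=P[:,1].min(); print("end",yend,P[:,1].max(),"yaw",a)
yn=(yend+60-221.5)/2; yg=yn-28*np.sin(a); c=[np.polyval(k,yg),yg]; print(c)
pick(c,a,17,f=55)
s=r.get_state(); print(s["tool_pos"],s["tool_rot"],a,s["t"])
print(s["tool_rot"][2])
```

```text
[-4.46758621e-02  3.63258609e+02] [375.5 375.6 374.1 374.1 374.2 373.5 372.8 372.1 371.5 371.5 371.5 370.2
 370.2 370.3 368.9 369.1 368.4]
end -283.0422282052958 -99.04197519420893 yaw 1.6154425011490017
[np.float64(374.43844046866855), np.float64(-250.243212805321)]
grasp 28 lifted 28 F 55.0
[ 374.22841876 -250.06107471  219.29843202] [-3.14066543e+00 -8.21861058e-04  1.61544801e+00] 1.6154425011490017 100.7417
1.6154480058713785
```

Run:
```python
from h import *
o=[np.pi,0,YAW+np.pi/2]
r.goto(cw(-130,-215,260),o); r.move_linear(cw(-108,-212,162),max_speed=120)
s=r.get_state(); print(s["t"],wc(np.array([s["tool_pos"]])),s["gripper_width"]*94)
for n in("scene","side"):
    d=snap(n,"p_"+n); W=cloud(d); Q=wc(W.reshape(-1,3))
    S=Q[(Q[:,1]>-175)&(Q[:,1]<-62)&(abs(Q[:,0]+108)<25)&(abs(Q[:,2]-153)<25)]
    print(n,len(S))
    for y in range(-170,-60,20):
        k=abs(S[:,1]-y)<10
        if k.sum(): print(y,k.sum(),np.round(S[k].mean(0),1),"zmax",np.round(S[k,2].max(),1),"x",np.round([S[k,0].min(),S[k,0].max()],1))
    for y in(-30,0,30):
        L=Q[(abs(Q[:,1]-y)<8)&(abs(Q[:,0]+108)<25)&(Q[:,2]>143)&(Q[:,2]<185)]
        if len(L): print("loop",y,len(L),np.round(L.mean(0),1),np.round(L.min(0),1),np.round(L.max(0),1))
    for l in("pin_tip","hasp"):
        print(l,[(round(x["p"],2),np.round(x["position"][::-1])) for x in r.place_of(d,l)[:3]])
    print("expect tip",proj(d,cw(-108,-59,153)),"hasp",proj(d,cw(-108,0,153)))
sc=cv2.imread("pics/p_scene.png")[110:200,310:430]; sd=cv2.imread("pics/p_side.png")[120:210,240:360]
cv2.imwrite("pics/p.png",np.hstack([cv2.resize(x,(400,300),interpolation=cv2.INTER_CUBIC) for x in(sc,sd)]))
```

```text
102.8583 [[-107.7903158  -212.1939334   162.61043462]] 27.02026811421716
scene 47
-170 1 [ -99.1 -160.5  154.2] zmax 154.2 x [-99.1 -99.1]
-150 1 [ -98.7 -141.3  161.2] zmax 161.2 x [-98.7 -98.7]
-130 5 [ -98.  -132.6  158.7] zmax 163.5 x [-99.2 -96.6]
-110 1 [-102.4 -100.   158. ] zmax 158.0 x [-102.4 -102.4]
-90 22 [-103.8  -90.   158.6] zmax 164.9 x [-111.5  -96.3]
-70 17 [-100.   -70.9  154. ] zmax 162.7 x [-110.3  -84.7]
loop -30 27 [-103.3  -31.8  160.4] [-122.3  -35.5  143.3] [-86.4 -23.7 174.8]
loop 0 31 [-105.8   -0.3  158.1] [-122.8   -6.7  143.2] [-83.9   7.1 174.4]
loop 30 24 [-107.5   28.6  161.9] [-123.2   22.6  143.7] [-85.9  34.7 174.1]
pin_tip [(0.54, array([309., 201.])), (0.48, array([356., 147.]))]
hasp [(0.97, array([363., 139.]))]
expect tip [353.33887273 148.34747124] hasp [361.46519775 137.33581825]
side 44
-170 4 [-105.2 -170.1  161.8] zmax 164.8 x [-107.2 -101.9]
-150 3 [-102.6 -155.   160.3] zmax 162.3 x [-104.5 -101.3]
-110 19 [ -96.2 -110.8  143.6] zmax 161.3 x [-114.9  -83.1]
-90 16 [-100.8  -91.3  149.9] zmax 161.9 x [-114.7  -83.4]
-70 2 [-98.5 -73.1 146.8] zmax 153.1 x [-113.5  -83.6]
loop -30 6 [-119.9  -29.7  162.1] [-122.1  -31.5  153.3] [-114.1  -27.9  169. ]
pin_tip [(0.66, array([303., 167.])), (0.55, array([298., 240.]))]
hasp [(0.59, array([295., 155.])), (0.3, array([385., 223.]))]
expect tip [299.83741041 166.39807621] hasp [295.95556872 158.71406434]
```

View pics/p.png

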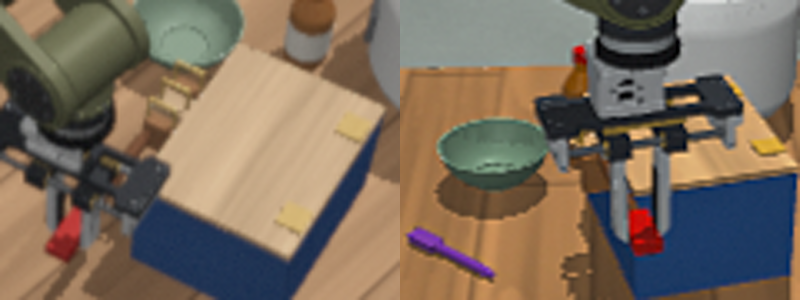

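Run:
```python
from h import *
d=snap("wrist"); np.save("w6.npy",d,allow_pickle=True)
im=d["image"].copy()
cv2.imwrite("pics/w6.png",im); W=cloud(d); Q=wc(W.reshape(-1,3)); 
S=Q[(Q[:,1]>-185)&(Q[:,1]<45)&(abs(Q[:,0]+108)<26)&(Q[:,2]>143)&(Q[:,2]<185)]
for y in range(-180,45,10):
    k=abs(S[:,1]-y)<5
    if k.sum(): print(y,k.sum(),np.round([S[k,0].min(),S[k,0].max()],1),"z",np.round(np.percentile(S[k,2],[5,50,95]),1))
print(d["origin"],proj(d,np.array([cw(-108,-59,153),cw(-108,-184,153),cw(-108,-30,166),cw(-108,30,166)])))
```

```text
-180 619 [-119.6  -99.1] z [155.2 159.3 161. ]
-170 635 [-116.2 -100.5] z [155.3 159.3 161.1]
-160 664 [-116.  -100.7] z [155.3 159.4 160.8]
-150 701 [-116.  -100.3] z [155.2 159.3 160.9]
-140 725 [-115.9 -100.4] z [154.9 159.2 160.9]
-130 749 [-115.8 -100.6] z [155.4 159.3 161. ]
-120 801 [-115.6 -100.1] z [155.3 159.3 161. ]
-110 832 [-115.5 -100.4] z [155.3 159.  161. ]
-100 892 [-115.9 -100. ] z [154.7 159.1 161. ]
-90 290 [-115.8 -100.1] z [154.4 158.8 160.6]
[438.53890166 114.87864016 326.67649361] [[ 321.47196151  -82.97271434]
 [ 321.24617116  203.17144115]
 [ 321.68050667 -195.39184672]
 [ 321.88092676 -428.981969  ]]
```

View pics/w6.png

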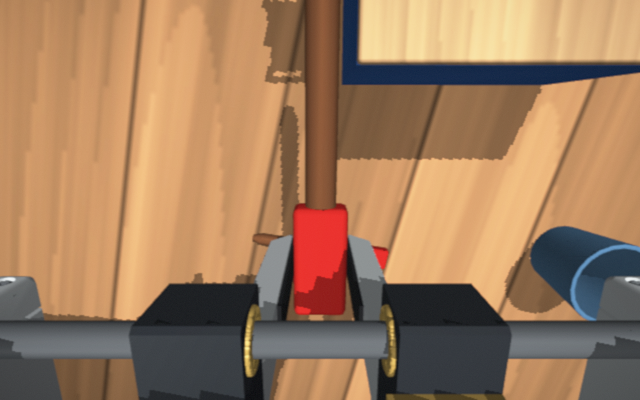

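The shaft is straight and centred: x -108.1 ± 8 and top at z 161, along the line of the hasp. I'll insert it.

Run:
```python
from h import *
for y in (-180,-150,-125,-100,-80,-68):
    h=r.move_linear(cw(-108,y,161.5),max_speed=60,threshold=20); s=r.get_state()
    print(y,h,wc(np.array([s["tool_pos"]])).round(1),s["wrist_force"].round(1),round(s["gripper_width"]*94,1),s["t"])
    if h: break
d=snap("wrist","w7"); W=cloud(d); Q=wc(W.reshape(-1,3)); S=Q[(Q[:,1]>-60)&(Q[:,1]<120)&(abs(Q[:,0]+108)<26)&(Q[:,2]>143)&(Q[:,2]<185)]
for y in range(-60,120,10):
    k=abs(S[:,1]-y)<5
    if k.sum(): print(y,k.sum(),np.round([S[k,0].min(),S[k,0].max()],1),"z",np.round(np.percentile(S[k,2],[5,50,95]),1))
```

```text
-180 False [[-107.9 -179.9  161.5]] [-1.   0.5 -0.6] 27.5 103.8917
-150 False [[-108.  -149.9  161.5]] [ 0.7  0.2 -0.8] 27.6 104.5417
-125 False [[-108.  -124.8  161.5]] [-0.2  0.1 -0.5] 27.5 105.1083
-100 False [[-108.   -99.8  161.5]] [ 0.2  0.2 -1. ] 27.7 105.675
-80 False [[-108.   -79.7  161.5]] [ 0.   0.5 -0.3] 27.2 106.1583
-68 False [[-108.   -67.7  161.5]] [-0.1  0.7 -0.7] 27.5 106.5083
-60 1714 [-133.9  -83.2] z [153.2 162.7 183.3]
-50 1041 [-122.5  -95. ] z [158.2 159.5 160.6]
-40 940 [-122.7  -95.2] z [151.5 158.7 160.2]
-30 1271 [-125.4  -89.9] z [152.  168.9 170.7]
-20 658 [-116.3 -100.7] z [154.2 158.4 160.1]
-10 669 [-116.1 -100.9] z [154.5 158.5 160.1]
0 1258 [-125.6  -89.8] z [156.9 169.2 170.7]
10 750 [-115.9 -100.6] z [154.5 158.5 160.2]
20 779 [-115.8 -100.3] z [154.6 158.3 160.2]
30 1611 [-125.2  -89.9] z [153.5 169.  170.7]
40 851 [-116.2 -100.1] z [154.6 158.3 160.1]
50 687 [-116.1 -100.3] z [153.5 158.1 160. ]
```

View pics/w7.png

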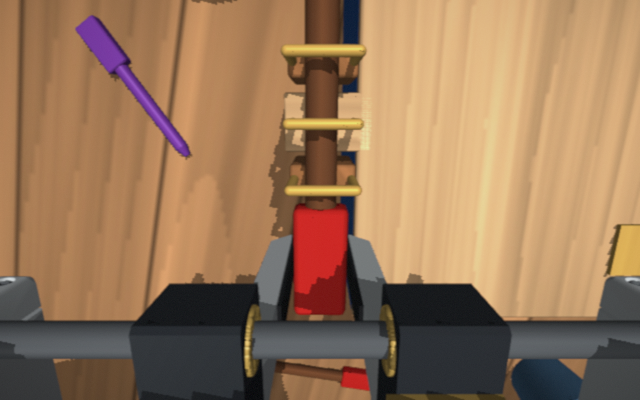

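The shaft passes through all three loops (323,50), (322,124) and (322,190), with the red handle against the first bracket. I'll lower it to rest, release, retreat and check.

Run:
```python
from h import *
h=r.move_linear(cw(-108,-68,157.5),max_speed=20,threshold=8); s=r.get_state(); print(h,s["tool_pos"][2],s["wrist_force"].round(1))
r.open(); r.dwell(.3); r.move_linear(cw(-108,-68,300),max_speed=100)
r.move_linear(cw(-108,-90,330))
d=snap("wrist"); W=cloud(d); Q=wc(W.reshape(-1,3))
red=((d["image"][...,2]>150)&(d["image"][...,1]<80)).ravel()
H=Q[red&(abs(Q[:,0]+108)<30)&(Q[:,2]>100)]; print("handle",H.min(0).round(),H.max(0).round())
S=Q[(Q[:,1]>-110)&(Q[:,1]<120)&(abs(Q[:,0]+108)<26)&(Q[:,2]>125)&(Q[:,2]<185)]
for y in range(-100,110,10):
    k=abs(S[:,1]-y)<5
    if k.sum(): print(y,k.sum(),np.round([S[k,0].min(),S[k,0].max()],1),"z",np.round(np.percentile(S[k,2],[5,50,95]),1))
L=Q[(abs(Q[:,0]+40)<20)&(abs(Q[:,1])<80)&(Q[:,2]>100)]; print("lid z",np.nanmedian(L[:,2]))
e=d["image"]; cv2.imwrite("pics/w8.png",e); print(r.get_state()["t"],scraps())
```

```text
False 157.34698567279037 [ 0.5  0.3 -0.2]
handle [-122. -100.  152.] [-95. -42. 158.]
-100 218 [-122.8  -82.8] z [137.9 154.1 155.9]
-90 344 [-122.8  -82.8] z [138.3 154.8 156.5]
-80 367 [-122.7  -82.1] z [138.4 154.6 156.2]
-70 394 [-122.6  -82.1] z [138.1 154.5 156.3]
-60 387 [-122.5  -82.3] z [137.8 154.6 156.4]
-50 380 [-122.4  -82.5] z [137.8 154.7 156.3]
-40 373 [-125.8  -82.7] z [137.5 152.8 155.6]
-30 465 [-125.8  -82. ] z [138.  154.2 170.7]
-20 350 [-125.6  -82.1] z [137.6 141.  155.5]
-10 483 [-127.4  -82.3] z [138.1 139.7 155.2]
0 516 [-127.3  -82.4] z [138.2 154.6 170.6]
10 526 [-128.   -82.6] z [137.9 139.7 155.3]
20 378 [-126.  -82.] z [132.4 148.9 155.4]
30 608 [-126.   -82.1] z [138.1 154.  170.7]
40 325 [-124.9  -82.1] z [137.9 152.2 155.6]
50 310 [-114.1  -82.4] z [137.7 152.7 155.9]
60 313 [-114.1  -82.6] z [137.8 152.5 155.5]
70 324 [-114.1  -82. ] z [137.7 152.2 155.4]
80 163 [-112.2  -82.1] z [131.1 139.6 153.7]
90 1 [-90. -90.] z [129.8 129.8 129.8]
lid z 421.5701058222406
110.3417 []
```

View pics/w8.png

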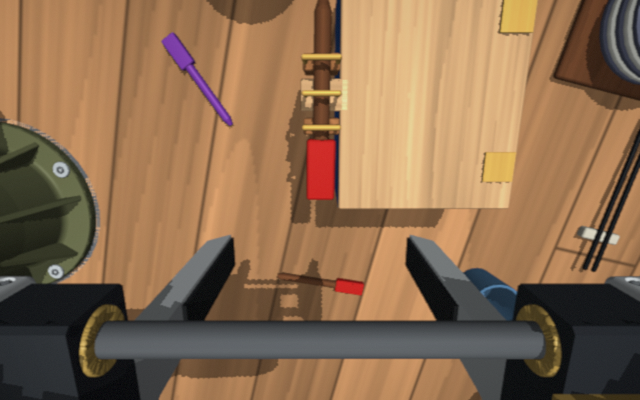

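The pin lies level through all three loops (322, 57 to 127), with its tip at y ≈ +84 mm and neck at about -41 mm. The lid is flat, nothing is left on the table, and the robot is clear.

Run:
```python
from rig import r
print(r.hand_in())
```

```text
the job is handed in; nothing more can be done
None
```

I put all four scraps I found (three cobs and one napkin) in the box, shut the lid and pushed the pin through all three loops up to about 3 mm short of its handle, then handed the job in at about 110 s; no verdict came back.

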